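# Reseat the ring-vise stage top on its kinematic slide

## Task

Pick up the three-footed stage top by its ring vise and put it back on the carriage of the small slide bolted to the bench, nose over nose, so that its ball feet are fully home in the cone, the vee groove and the flat and it sits level. The carriage is clamped wherever the last job left it along its slide, so find the cone by feel: set the stage top down lightly, slide it along the groove under light pressure until it drops in, and never force it (10 N of push is plenty). Keep it upright throughout, then let go, and leave the other things on the bench alone.

Things in the scene. Friction and masses are not known exactly. Their poses are not given: they have to be found in the camera images.
- stage: Loose stage top, 0.35-0.65 kg: 8 mm aluminium plate with three round lobes, on three 13 mm steel balls. Origin: level with the ball bottoms (so on the bench), under the middle of its ring vise; x to the single lobe (nose), z up. Balls at x, y = (-26, 30), (-26, -30), (52, 0) mm. Plate 10 to 18 mm above origin; reaches 39 mm back, 65 mm to the nose, 43 mm to each side.
- stage_grip (a point): Middle of the dark steel ring vise on the stage top, 42 mm above the stage's origin: the place to grip. Vise block: 28 mm thick across the stage's y (flat faces), 46 mm long in x, 18 to 50 mm above the origin; a 16 mm brass knob sticks out 15 mm at its rear (-x) end, and a signet ring stands on top up to 67 mm.
- slide: Grey slide bed bolted to the bench (84 x 140 x 14 mm, thimble at its -y end). Origin: on the bench, in its middle; y along the slide, x to the nose, z up. On it a dark T-shaped carriage with three bright seat blocks. The carriage is clamped firmly at an unmeasured place, up to 10 mm along +y or -y of mid travel. Home: stage and slide agree in x and yaw, the stage's origin is 30 mm higher.
- slide_mid (a point): Bed's middle, 14 mm up. With the carriage at mid travel the seats are at x, y (slide's frame): cone (-26, 30), vee groove (-26, -30), flat (52, 0) mm. Blocks 26 x 44 mm, long along y. 90 degree cone, 12 mm wide, in the middle of a flat-topped block 33.3 mm high; groove along y, 16 mm wide, top 35.3 mm; flat 30 mm. A ball on top of the cone block rides 3.3 mm high; in the cone it resists sideways.
- bench_block: Bystander: square steel bench block, 66 x 66 x 18 mm, loose; origin under its centre.
- ring_box: Bystander: small open black ring box, 60 x 54 mm, 24 mm high with its lid standing up to 68 mm at the +x side, loose; origin under its centre.
- hammer: Bystander: small hammer lying on its side, steel head 46 mm long and 26 mm thick, wooden handle reaching 210 mm along its x; origin on the bench under the head.
Mind the look-alikes: they are no part of the job. What is meant by the stage is not red, and is the smaller of those in its own colour.

How it is judged:
By the outcome, as a careful person would: the job done as asked, in the order asked, and still so for the second after the job is handed in, with the robot touching nothing.
It also fails if it takes over 72 s, if anything falls off the work surface, if the arm or the gripper's body presses on something with over 40 N, if the wrist force passes 120 N, or if a joint passes its speed limit or range.

## Robot

A 6-joint arm with a two-finger parallel gripper is mounted at the origin on the work surface. World frame = base frame: x ahead of the robot, y to its left, z up, the work surface at z = 0. Lengths are in m, angles in rad, forces in N, time in s.
With the tool pointing down it reaches from about 0.325 to 0.875 m from the base axis. Payload 4.4 kg.
Tool frame: the origin (TCP) lies on the centre line of the jaws, within the pads' length; the fingertips stand bot.finger_overhang ahead of it and the grasp point (between the pads) lies 2 mm behind it (bot.finger_overhang is the distance from the TCP to the fingertips, in m); z points along the fingers, y is the line along which they close (so a half turn about z gives the same grasp; the last joint's range is limited). The gripper opens to 85 mm and grips with 20 to 120 N. Pads are 22 mm wide; open, the fingers measure 114 mm over their backs; the gripper's body (76 mm by 85 mm) begins 54 mm behind the grasp point. The pads swing forward as they close: fully open they stand 13 mm farther back than shut.
Start: joints at [1.05, 0.207, 1.542, -0, 1.393, -0.15], TCP at [0.208, 0.536, 0.248] pointing down, gripper open.
Joint ranges: [-2.73, 2.73], [-0.86, 2.22], [0.23, 2.46], [-1.11, 4.25], [0.08, 2.63], [-2.82, 2.82]. Speed limits (rad/s): [2.79, 2.79, 3.14, 3.14, 3.14, 3.14].

## Interface

Orientations are given as a unit quaternion [w, x, y, z].
In Python, from station import telemetry, optics, close_job, bot gives the robot as it stands.
- The arm moves only by the tool play_rows, never from a script. Its argument "commands" is a list of rows, each an object of numbers: "dx", "dy", "dz": the shift along the world's x, y, z in units of 0.75 m (1.0 is 0.75 m); "turn": the turn about the world's z in units of pi rad (1.0 is pi rad); "fingers": the opening, from -1 (shut) to 1 (fully open). A call has 1 to 12 rows; each row is the pose to reach, as a shift and turn from the pose commanded when the call began, turning the shorter way round; what a row does not reach only later rows make up. A row lasts 1/12 s, in which the tool goes at most 41.7 mm and 7.16 degrees, less where a joint would pass 70% of its speed; a pose out of reach is approached as far as the arm can. A call with a number of a shift or a turn outside -1 to 1 is refused whole. A call with a gripper value outside its range is refused whole. The fingers move at their own pace and stop on an object; "newtons" is the grip in N (left out, the last holds). Time passes only in rows, so rows that repeat a pose let the fingers close. It gives the time, the measured TCP pose, the force, the opening and the grip force at its end, in the units of the state.
- telemetry.observe(): the state, without advancing time (a new reading comes with each control period).
- optics.snapshot(name): name is "scene" or "top"; returns the picture (400x640x3 uint8, red, green, blue); there is no depth.
- optics.calibration(name): a dict with "fx", "fy", "cx", "cy" (pixels), "R" (3x3) and "t" (3): a world point X has camera coordinates R X + t. Camera axes: x right, y down, z forward; pixel columns grow to the right and rows downward; lengths in m; the calibration is good to about 2 mm. A picture is of the moment at which its call begins. calibration takes no time and is no camera call.
- close_job(): hands the job in; it is judged then, once.
The state is a dict: "clock": time; "joints": joint angles; "qd": joint speeds; "joint_torque": joint torques, N m; "ee_pos": TCP position; "orientation": TCP orientation; "contact_force": force on the tool from outside, world axes, zero at the start; "ft_torque": the same for the moment, N m; "finger_gap": opening from 0.0 (shut) to 1.0 (fully open); "grasp_force": force on a finger pad.
Only numpy, scipy, OpenCV 4.12 (cv2) and the standard library are available. Lean on these libraries where they do the work, as an engineer would, in place of code of your own. Each camera call takes 0.05 s, during which the arm holds its last target. There are 200 camera calls.

## Working session

There is one attempt and no reset: what is moved stays moved. The work goes in short steps, Python scripts to look and compute and a tool call to move; the robot and the scene stay as the last step left them, time stands still between calls to the robot, and variables do not carry over. Pictures are saved under pics/ and viewed, at most 10 in all, crops included, and the job is handed in when it is done.

Besides the shell and the picture viewer there is one more tool, called after "Call:" as name(argument=value, ...), one argument or row to a line, values as JSON. play_rows: Moves the arm, as the interface text tells. Its arguments: {"type":"object","properties":{"commands":{"type":"array"},"newtons":{"type":"number"}},"required":["commands"]}

```bash
mkdir -p pics; ls
python3 - <<'E'
from station import telemetry, optics, bot
import cv2
for n in ("scene","top"):
    im=optics.snapshot(n); cv2.imwrite(f"pics/{n}0.png",im[:,:,::-1])
    c=optics.calibration(n); print(n,c)
print(bot.finger_overhang, telemetry.observe())
E
```

```text
pics
scene {'fx': 493.24046402602056, 'fy': 493.24046402602056, 'cx': 318.99418232403684, 'cy': 201.43646658388207, 'R': array([[ 0.87707605,  0.48002026, -0.01783708],
       [ 0.32259395, -0.61613284, -0.71854956],
       [-0.35590835,  0.62446847, -0.69524699]]), 't': array([-0.50555471, -0.16689976,  1.47702093])}
top {'fx': 505.6997655732386, 'fy': 505.6997655732386, 'cx': 321.4887983046755, 'cy': 208.74178102333806, 'R': array([[ 0.00959827, -0.99994819,  0.00338852],
       [-0.9927243 , -0.00993557, -0.11999895],
       [ 0.1200264 , -0.00221209, -0.99276824]]), 't': array([-0.02101308,  0.59451491,  1.48950748])}
0.017 {'clock': 0.1, 'joints': array([ 1.05051070e+00,  2.07357530e-01,  1.54287343e+00, -1.81800979e-05,
        1.39347949e+00, -1.50502119e-01]), 'qd': array([-0.00087343, -0.00224756, -0.00446104, -0.00195199,  0.00117941,
        0.00135938]), 'joint_torque': array([ 1.43484976e-04, -3.84095407e+01, -2.92549682e+01, -6.60217438e-05,
        4.88899779e-03,  2.92660923e-05]), 'ee_pos': array([0.2074922 , 0.53553795, 0.24719935]), 'orientation': array([-3.40079371e-04,  1.83838445e-01,  9.82955902e-01, -1.00284103e-03]), 'contact_force': array([ 1.03689578,  0.94171401, -0.25571104]), 'ft_torque': array([ 0.03847593, -0.01772736,  0.0468729 ]), 'grasp_force': 0.0, 'finger_gap': 1.0025421116859248}
```

View pics/top0.png

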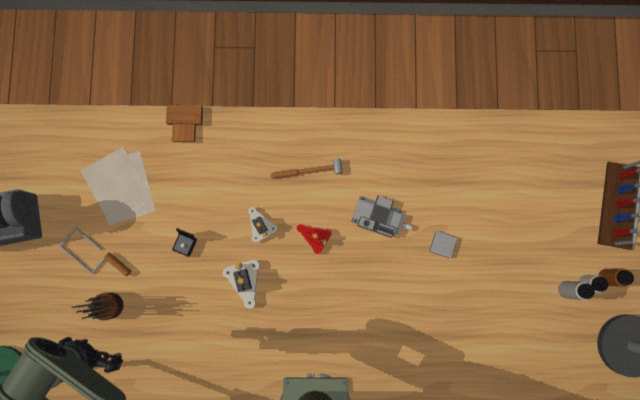

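View pics/scene0.png

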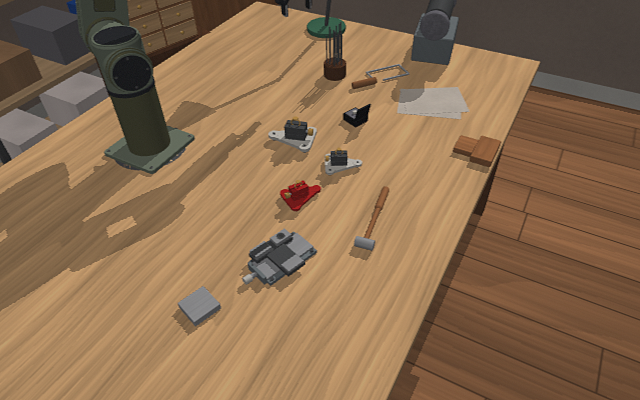

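The top view shows the smaller white stage at about (261,225), a larger white one at (242,283), the red one at (315,237) and the slide at (378,216) with its thimble to the right. I'll zoom in on these.

Run:
```python
import cv2, numpy as np
t=cv2.imread("pics/top0.png"); 
a=cv2.resize(t[195:255,235:285],None,fx=8,fy=8,interpolation=cv2.INTER_CUBIC)
b=cv2.resize(t[185:245,345:420],None,fx=8,fy=8,interpolation=cv2.INTER_CUBIC)[:, :600]
cv2.imwrite("pics/c1.png",np.hstack([a[:, :200+200],b[:, 0:400]]) if 0 else cv2.resize(np.hstack([a,b]),None,fx=.8,fy=.8))
s=cv2.imread("pics/scene0.png")
a=cv2.resize(s[225:295,235:325],None,fx=5,fy=5,interpolation=cv2.INTER_CUBIC)
b=cv2.resize(s[140:210,310:380],None,fx=5,fy=5,interpolation=cv2.INTER_CUBIC)
cv2.imwrite("pics/c2.png",np.hstack([b,a]))
```

```text
(no output)
```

View pics/c1.png

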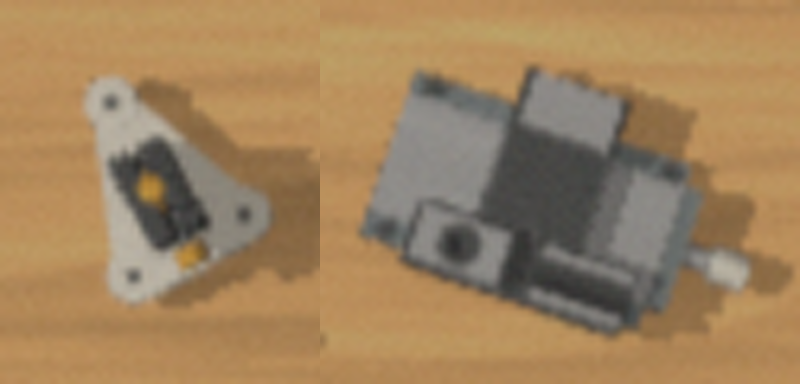

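View pics/c2.png

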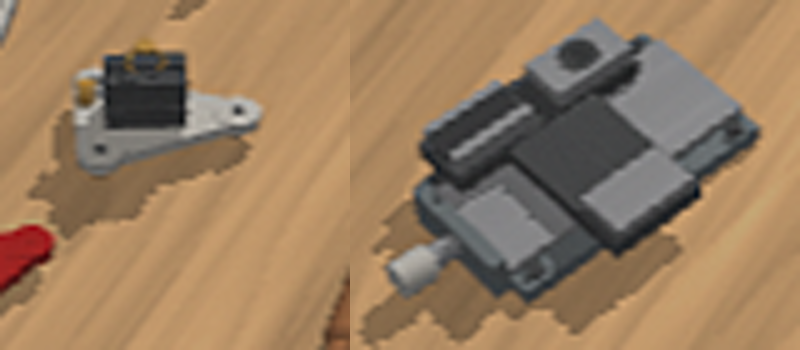

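Top view: the stage's lobe dots are at about (252,211), (273,228) and (256,238), with the nose at upper left. The cone hole is near (367,223), the flat's block near (384,202) and the groove near (386,230). I'll cast rays from these points.

```bash
cat > h.py <<'E'
import cv2, numpy as np
from station import optics
def ray(n,uv,z):
    c=optics.calibration(n); R,t=np.array(c["R"]),np.array(c["t"])
    d=R.T@np.array([(uv[0]-c["cx"])/c["fx"],(uv[1]-c["cy"])/c["fy"],1]); o=-R.T@t
    return (o+d*(z-o[2])/d[2])[:2]
def dark(im,uv,r=3):
    g=cv2.cvtColor(im,cv2.COLOR_BGR2GRAY).astype(float); x,y=map(round,uv)
    p=g[y-r:y+r+1,x-r:x+r+1]; w=np.clip(np.percentile(p,60)-p-10,0,None)
    Y,X=np.mgrid[y-r:y+r+1,x-r:x+r+1]; return np.array([(w*X).sum(),(w*Y).sum()])/w.sum()
def fit(P,Q): # P local -> Q world, yaw & shift
    P,Q=np.array(P),np.array(Q); p=(P-P.mean(0))@[1,1j]; q=(Q-Q.mean(0))@[1,1j]
    yaw=np.angle((q*p.conj()).sum()); c,s=np.cos(yaw),np.sin(yaw); R=np.array([[c,-s],[s,c]])
    o=Q.mean(0)-R@P.mean(0); return yaw,o,(P@R.T+o-Q)*1000
SEAT=[(-.026,.030),(-.026,-.030),(.052,0)]
E
python3 - <<'E'
from h import *
np.set_printoptions(precision=4,suppress=True)
t=cv2.imread("pics/top0.png"); s=cv2.imread("pics/scene0.png")
cr=lambda x,y,ox,oy,k:((x+.5)/k-.5+ox,(y+.5)/k-.5+oy)
d=[dark(t,cr(x,y,235,195,6.4),2) for x,y in ((133,276),(244,214),(110,102))]
print("dots",d); Q=[ray("top",u,.018) for u in d]; print(Q)
yaw,o,r=fit(SEAT,Q); print("stage",yaw,o,"res",r)
for uv in ((238,110),(100,150)):
    u=dark(s,cr(*uv,310,140,5),2); print("scene dot",u,ray("scene",u,.018))
# slide
cone=dark(t,cr(460-320,242,345,185,6.4),2)
fl=np.mean([cr(x-320,y,345,185,6.4) for x,y in((530,68),(628,100),(610,157),(517,127))],0)
gr=np.mean([cr(x-320,y,345,185,6.4) for x,y in((543,247),(650,282),(628,325),(525,292))],0)
Q=[ray("top",cone,.0333),ray("top",gr,.0353),ray("top",fl,.030)]
yaw,o,r=fit(SEAT,Q); print("cone",Q,"carriage",yaw,o,"res",r)
sc=[ray("top",cr(x-320,y,345,185,6.4),.014) for x,y in((420,72),(695,172),(362,237),(640,333))]
B=[(.042,.07),(.042,-.07),(-.042,.07),(-.042,-.07)]
print("bed",fit(B,sc))
u=dark(s,cr(578-350,52,235,225,5),3);print("scene cone",u,ray("scene",u,.0333))
print("scene flat",ray("scene",cr(640-350,190,235,225,5),.03))
E
```

```text
dots [array([255.4063, 237.6546]), array([272.6078, 228.0523]), array([251.8772, 210.5395])]
[array([0.5066, 0.1841]), array([0.5363, 0.1326]), array([0.5892, 0.197 ])]
stage 0.5193241554579515 [0.544  0.1712] res [[-0.0402  0.2644]
 [ 0.0599 -0.3496]
 [-0.0197  0.0852]]
scene dot [357.1061 161.6529] [0.5901 0.1974]
scene dot [329.5952 169.3801] [0.5375 0.1326]
cone [array([ 0.5534, -0.1483]), array([ 0.5344, -0.2102]), array([ 0.6172, -0.2042])] carriage -0.3178601595865019 [ 0.5683 -0.1875] res [[-0.388  -2.66  ]
 [-0.1367  2.3015]
 [ 0.5248  0.3585]]
bed (np.float64(-0.3339328892209384), array([ 0.5757, -0.1858]), array([[-0.1251,  0.2429],
       [ 0.9647, -0.5124],
       [ 0.275 ,  0.1515],
       [-1.1145,  0.1181]]))
scene cone [280.5    235.3361] [ 0.555  -0.1489]
scene flat [ 0.6209 -0.2037]
```

Stage: origin (0.544, 0.171), yaw 0.519, residuals under 0.4 mm, and the scene view agrees. The carriage is at about (0.569, -0.186) with yaw about -0.335. I'll move above the stage.

Call:
play_rows(
  commands=[
    {"dx": 0.11,"dy": -0.12,"dz": -0.04,"turn": 0.1,"fingers": 1},
    {"dx": 0.22,"dy": -0.24,"dz": -0.08,"turn": 0.2,"fingers": 1},
    {"dx": 0.34,"dy": -0.36,"dz": -0.12,"turn": 0.283,"fingers": 1},
    {"dx": 0.448,"dy": -0.486,"dz": -0.156,"turn": 0.283,"fingers": 1},
    {"dx": 0.448,"dy": -0.486,"dz": -0.156,"turn": 0.283,"fingers": 1},
    {"dx": 0.448,"dy": -0.486,"dz": -0.156,"turn": 0.283,"fingers": 1},
    {"dx": 0.448,"dy": -0.486,"dz": -0.156,"turn": 0.283,"fingers": 1},
    {"dx": 0.448,"dy": -0.486,"dz": -0.156,"turn": 0.283,"fingers": 1},
    {"dx": 0.448,"dy": -0.486,"dz": -0.156,"turn": 0.283,"fingers": 1},
    {"dx": 0.448,"dy": -0.486,"dz": -0.156,"turn": 0.283,"fingers": 1},
    {"dx": 0.448,"dy": -0.486,"dz": -0.156,"turn": 0.283,"fingers": 1},
    {"dx": 0.448,"dy": -0.486,"dz": -0.156,"turn": 0.283,"fingers": 1},
  ],
)

```text
clock: 1.1
ee_pos: [0.5217, 0.1948, 0.1383]
orientation: [-0.0, -0.257, 0.967, 0.0]
contact_force: [0.3, 0.8, 0.1]
finger_gap: 1.001
grasp_force: 0.0
```

Call:
play_rows(
  commands=[
    {"fingers": 1},
    {"fingers": 1},
    {"fingers": 1},
  ],
)

```text
validation failed for argument at $.co...
```

Call:
play_rows(
  commands=[
    {"dx": 0,"dy": 0,"dz": 0,"turn": 0,"fingers": 1},
    {"dx": 0,"dy": 0,"dz": 0,"turn": 0,"fingers": 1},
    {"dx": 0,"dy": 0,"dz": 0,"turn": 0,"fingers": 1},
  ],
)

```text
clock: 1.35
ee_pos: [0.5203, 0.1965, 0.1386]
orientation: [-0.001, -0.256, 0.967, 0.0]
contact_force: [0.5, -0.4, -0.1]
finger_gap: 1.001
grasp_force: 0.0
```

```bash
cat > st.py <<'E'
from station import telemetry; import numpy as np
o=telemetry.observe(); w,x,y,z=o["orientation"]
print("t",o["clock"],"pos",np.round(o["ee_pos"],4),"toolY deg",round(np.degrees(2*np.arctan2(y,x))-90,2)%180,"F",np.round(o["contact_force"],2),"M",np.round(o["ft_torque"],2),"gap",o["finger_gap"])
E
python3 st.py
```

```text
t 1.35 pos [0.5203 0.1965 0.1386] toolY deg 119.71 F [ 0.51 -0.4  -0.11] M [-0.02 -0.03 -0.01] gap 1.0007472559253079
```

Call:
play_rows(
  commands=[
    {"dx": 0.0316,"dy": -0.0337,"dz": 0,"turn": 0,"fingers": 1},
    {"dx": 0.0316,"dy": -0.0337,"dz": 0,"turn": 0,"fingers": 1},
    {"dx": 0.0316,"dy": -0.0337,"dz": -0.03,"turn": 0,"fingers": 1},
    {"dx": 0.0316,"dy": -0.0337,"dz": -0.06,"turn": 0,"fingers": 1},
    {"dx": 0.0316,"dy": -0.0337,"dz": -0.09,"turn": 0,"fingers": 1},
    {"dx": 0.0316,"dy": -0.0337,"dz": -0.11,"turn": 0,"fingers": 1},
    {"dx": 0.0316,"dy": -0.0337,"dz": -0.12,"turn": 0,"fingers": 1},
    {"dx": 0.0316,"dy": -0.0337,"dz": -0.13,"turn": 0,"fingers": 1},
    {"dx": 0.0316,"dy": -0.0337,"dz": -0.13,"turn": 0,"fingers": 1},
    {"dx": 0.0316,"dy": -0.0337,"dz": -0.13,"turn": 0,"fingers": 1},
    {"dx": 0.0316,"dy": -0.0337,"dz": -0.13,"turn": 0,"fingers": 1},
  ],
)

```text
clock: 2.27
ee_pos: [0.5457, 0.1718, 0.043]
orientation: [0.001, -0.257, 0.966, -0.0]
contact_force: [0.2, -0.3, -0.4]
finger_gap: 0.999
grasp_force: 0.0
```

```bash
python3 st.py
```

```text
t 2.2667 pos [0.5457 0.1718 0.043 ] toolY deg 119.78 F [ 0.16 -0.26 -0.36] M [ 0.02 -0.03  0.03] gap 0.9988785279661591
```

Call:
play_rows(
  commands=[
    {"dx": -0.002,"dy": -0.001,"dz": -0.003,"turn": 0,"fingers": 1},
    {"dx": -0.002,"dy": -0.001,"dz": -0.003,"turn": 0,"fingers": -1},
    {"dx": -0.002,"dy": -0.001,"dz": -0.003,"turn": 0,"fingers": -1},
    {"dx": -0.002,"dy": -0.001,"dz": -0.003,"turn": 0,"fingers": -1},
    {"dx": -0.002,"dy": -0.001,"dz": -0.003,"turn": 0,"fingers": -1},
    {"dx": -0.002,"dy": -0.001,"dz": -0.003,"turn": 0,"fingers": -1},
    {"dx": -0.002,"dy": -0.001,"dz": -0.003,"turn": 0,"fingers": -1},
    {"dx": -0.002,"dy": -0.001,"dz": -0.003,"turn": 0,"fingers": -1},
    {"dx": -0.002,"dy": -0.001,"dz": -0.003,"turn": 0,"fingers": -1},
    {"dx": -0.002,"dy": -0.001,"dz": -0.003,"turn": 0,"fingers": -1},
  ],
  newtons=60,
)

```text
clock: 3.1
ee_pos: [0.5437, 0.1708, 0.0398]
orientation: [0.001, -0.257, 0.966, 0.0]
contact_force: [0.2, 1.8, 2.8]
finger_gap: 0.315
grasp_force: 60.2
```

```bash
python3 st.py
```

```text
t 3.1 pos [0.5437 0.1708 0.0398] toolY deg 119.75 F [0.16 1.77 2.76] M [ 0.21 -0.01  0.05] gap 0.3145521091979162
```

Call:
play_rows(
  commands=[
    {"dx": 0,"dy": 0,"dz": 0.02,"turn": 0,"fingers": -1},
    {"dx": 0,"dy": 0,"dz": 0.05,"turn": 0,"fingers": -1},
    {"dx": 0,"dy": 0,"dz": 0.09,"turn": 0,"fingers": -1},
    {"dx": 0,"dy": 0,"dz": 0.13,"turn": 0,"fingers": -1},
    {"dx": 0,"dy": 0,"dz": 0.147,"turn": 0,"fingers": -1},
    {"dx": 0,"dy": 0,"dz": 0.147,"turn": 0,"fingers": -1},
    {"dx": 0,"dy": 0,"dz": 0.147,"turn": 0,"fingers": -1},
    {"dx": 0,"dy": 0,"dz": 0.147,"turn": 0,"fingers": -1},
  ],
)

```text
clock: 3.77
ee_pos: [0.5409, 0.1701, 0.1466]
orientation: [-0.003, -0.257, 0.966, 0.0]
contact_force: [-0.9, -0.0, -6.4]
finger_gap: 0.321
grasp_force: 60.5
```

```bash
python3 st.py
```

```text
t 3.7667 pos [0.5409 0.1701 0.1466] toolY deg 119.75 F [-0.89 -0.03 -6.39] M [ 0.01  0.04 -0.1 ] gap 0.3207669441203941
```

Call:
play_rows(
  commands=[
    {"dx": 0.002,"dy": -0.02,"dz": 0,"turn": -0.02,"fingers": -1},
    {"dx": 0.005,"dy": -0.06,"dz": 0,"turn": -0.05,"fingers": -1},
    {"dx": 0.009,"dy": -0.1,"dz": 0,"turn": -0.08,"fingers": -1},
    {"dx": 0.013,"dy": -0.14,"dz": 0,"turn": -0.11,"fingers": -1},
    {"dx": 0.017,"dy": -0.18,"dz": 0,"turn": -0.14,"fingers": -1},
    {"dx": 0.021,"dy": -0.22,"dz": 0,"turn": -0.17,"fingers": -1},
    {"dx": 0.024,"dy": -0.26,"dz": 0,"turn": -0.2,"fingers": -1},
    {"dx": 0.027,"dy": -0.3,"dz": 0,"turn": -0.225,"fingers": -1},
    {"dx": 0.03,"dy": -0.34,"dz": 0,"turn": -0.25,"fingers": -1},
    {"dx": 0.032,"dy": -0.38,"dz": 0,"turn": -0.265,"fingers": -1},
    {"dx": 0.033,"dy": -0.41,"dz": 0,"turn": -0.272,"fingers": -1},
    {"dx": 0.0335,"dy": -0.43,"dz": 0,"turn": -0.272,"fingers": -1},
  ],
)

```text
clock: 4.77
ee_pos: [0.5665, -0.154, 0.1465]
orientation: [-0.003, 0.168, 0.986, 0.0]
contact_force: [-0.1, 0.2, -6.4]
finger_gap: 0.316
grasp_force: 60.6
```

Call:
play_rows(
  commands=[
    {"dx": 0,"dy": -0.015,"dz": 0,"turn": 0,"fingers": -1},
    {"dx": 0,"dy": -0.02,"dz": 0,"turn": 0,"fingers": -1},
    {"dx": 0,"dy": -0.02,"dz": 0,"turn": 0,"fingers": -1},
    {"dx": 0,"dy": -0.02,"dz": 0,"turn": 0,"fingers": -1},
    {"dx": 0,"dy": -0.02,"dz": 0,"turn": 0,"fingers": -1},
    {"dx": 0,"dy": -0.02,"dz": 0,"turn": 0,"fingers": -1},
  ],
)

```text
clock: 5.27
ee_pos: [0.5683, -0.1656, 0.1496]
orientation: [-0.0, 0.166, 0.986, 0.0]
contact_force: [-0.4, 0.0, -6.3]
finger_gap: 0.315
grasp_force: 60.6
```

```bash
python3 st.py
python3 - <<'E'
from h import *
for n in("top","scene"): cv2.imwrite(f"pics/{n}1.png",optics.snapshot(n)[:,:,::-1])
s=cv2.imread("pics/scene1.png");t=cv2.imread("pics/top1.png")
a=cv2.resize(s[180:300,225:345],None,fx=4,fy=4,interpolation=cv2.INTER_CUBIC)
b=cv2.resize(t[180:260,340:420],(480,480),interpolation=cv2.INTER_CUBIC)[:,:320]
cv2.imwrite("pics/c3.png",np.hstack([a,b]))
E
```

```text
t 5.2667 pos [ 0.5683 -0.1656  0.1496] toolY deg 70.89 F [-0.41  0.   -6.32] M [-0.01  0.01 -0.01] gap 0.31451416296465945
```

View pics/c3.png

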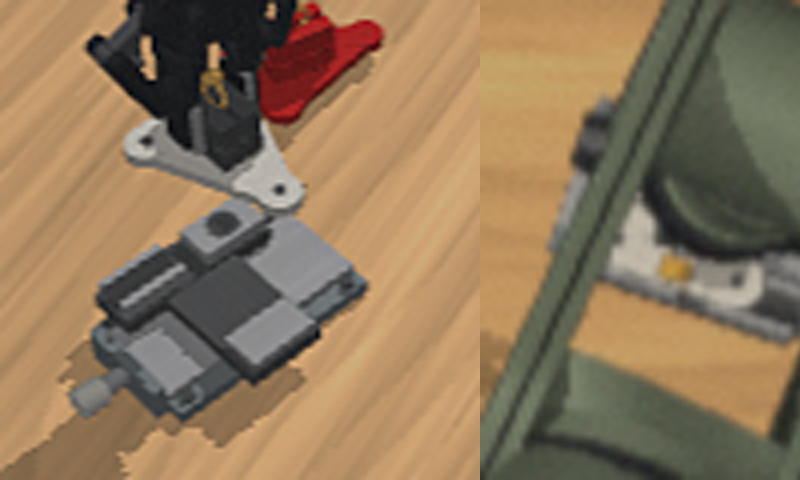

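The crop shows the stage level and hanging up and to the right of the slide. Its nose dot is at crop (279,189) and its rear -y dot at (145,140), so the nose points the right way. Next I'll check the held pose and refine the slide yaw.

Run:
```python
from h import *
s=cv2.imread("pics/scene1.png"); z=.1496-.0398+.018
u=[dark(s,((x+.5)/4-.5+225,(y+.5)/4-.5+180),2) for x,y in((145,140),(279,189))]
Q=[ray("scene",p,z) for p in u]; print(u,Q); print("held stage",fit(SEAT[1:],Q))
# carriage in scene view: cone, and flat block's corners (crop px), groove slot ends
f=lambda x,y,h:ray("scene",((x+.5)/4-.5+225,(y+.5)/4-.5+180),h)
cone=ray("scene",dark(s,(225+222/4-.4,180+222/4-.4),3),.0333)
fl=[f(222,348,.03),f(280,302,.03),f(318,328,.03),f(258,377,.03)]
print("cone",cone,"flat",np.mean(fl,0)); print("flat edges",fl)
print("carriage",fit([SEAT[0],SEAT[2]],[cone,np.mean(fl,0)]))
```

```text
[array([261.4863124 , 214.68733226]), array([294.39148698, 226.98179782])] [array([ 0.5370424 , -0.18587485]), array([ 0.61979078, -0.18390783])]
held stage (np.float64(-0.34340722578691085), array([ 0.57122608, -0.16639008]), array([[-0.39917856, -0.00948891],
       [ 0.39917856,  0.00948891]]))
cone [ 0.55545459 -0.14900254] flat [ 0.62222564 -0.2083149 ]
flat edges [array([ 0.60217858, -0.22660902]), array([ 0.61385706, -0.18293985]), array([ 0.64244394, -0.18921061]), array([ 0.63042297, -0.23450015])]
carriage (np.float64(-0.3591365009830891), array([ 0.57139752, -0.18813267]), array([[ 2.14568689, -1.90600236],
       [-2.14568689,  1.90600236]]))
```

Calibrating out the scene-view bias with the held stage, both views put the cone at about (0.553, -0.148), so home is about (0.568, -0.185). I'll descend to 7 mm above riding height, offset +8 mm along the groove.

Call:
play_rows(
  commands=[
    {"dx": 0.003,"dy": -0.016,"dz": -0.02,"turn": 0,"fingers": -1},
    {"dx": 0.003,"dy": -0.016,"dz": -0.05,"turn": 0,"fingers": -1},
    {"dx": 0.003,"dy": -0.016,"dz": -0.075,"turn": 0,"fingers": -1},
    {"dx": 0.003,"dy": -0.016,"dz": -0.088,"turn": 0,"fingers": -1},
    {"dx": 0.003,"dy": -0.016,"dz": -0.093,"turn": 0,"fingers": -1},
    {"dx": 0.003,"dy": -0.016,"dz": -0.093,"turn": 0,"fingers": -1},
    {"dx": 0.003,"dy": -0.016,"dz": -0.093,"turn": 0,"fingers": -1},
    {"dx": 0.003,"dy": -0.016,"dz": -0.093,"turn": 0,"fingers": -1},
    {"dx": 0.003,"dy": -0.016,"dz": -0.093,"turn": 0,"fingers": -1},
  ],
)

```text
clock: 6.12
ee_pos: [0.5719, -0.1794, 0.0816]
orientation: [0.002, 0.167, 0.986, -0.0]
contact_force: [-0.5, -0.5, -5.7]
finger_gap: 0.315
grasp_force: 60.4
```

```bash
python3 st.py
```

```text
t 6.1167 pos [ 0.5719 -0.1794  0.0816] toolY deg 70.8 F [-0.52 -0.54 -5.69] M [-0.03  0.03 -0.02] gap 0.31478218304976907
```

Call:
play_rows(
  commands=[
    {"dx": -0.0015,"dy": 0.002,"dz": -0.003,"turn": 0,"fingers": -1},
    {"dx": -0.0015,"dy": 0.002,"dz": -0.005,"turn": 0,"fingers": -1},
    {"dx": -0.0015,"dy": 0.002,"dz": -0.007,"turn": 0,"fingers": -1},
    {"dx": -0.0015,"dy": 0.002,"dz": -0.007,"turn": 0,"fingers": -1},
    {"dx": -0.0015,"dy": 0.002,"dz": -0.007,"turn": 0,"fingers": -1},
  ],
)

```text
clock: 6.53
ee_pos: [0.5693, -0.1774, 0.0744]
orientation: [-0.0, 0.167, 0.986, 0.0]
contact_force: [0.3, -0.4, -5.5]
finger_gap: 0.314
grasp_force: 60.4
```

```bash
python3 st.py
```

```text
t 6.5333 pos [ 0.5693 -0.1774  0.0744] toolY deg 70.79 F [ 0.3  -0.44 -5.46] M [ 0.01 -0.03  0.01] gap 0.31447417339272166
```

Call:
play_rows(
  commands=[
    {"dx": 0,"dy": 0,"dz": -0.0013,"turn": 0,"fingers": -1},
    {"dx": 0,"dy": 0,"dz": -0.0026,"turn": 0,"fingers": -1},
    {"dx": 0,"dy": 0,"dz": -0.0026,"turn": 0,"fingers": -1},
    {"dx": 0,"dy": 0,"dz": -0.0026,"turn": 0,"fingers": -1},
  ],
)

```text
clock: 6.87
ee_pos: [0.5697, -0.1776, 0.073]
orientation: [0.0, 0.167, 0.986, -0.0]
contact_force: [-0.4, 0.4, -4.0]
finger_gap: 0.318
grasp_force: 60.7
```

```bash
python3 st.py
```

```text
t 6.8667 pos [ 0.5697 -0.1776  0.073 ] toolY deg 70.79 F [-0.38  0.44 -3.97] M [ 0.09  0.01 -0.01] gap 0.3182383448114031
```

Contact came at z = 0.073, which is the predicted riding height. I'll add a little pressure and slide toward -y along the groove.

Call:
play_rows(
  commands=[
    {"dx": 0,"dy": 0,"dz": -0.0006,"turn": 0,"fingers": -1},
    {"dx": -0.0004,"dy": -0.0013,"dz": -0.0008,"turn": 0,"fingers": -1},
    {"dx": -0.0009,"dy": -0.0025,"dz": -0.0008,"turn": 0,"fingers": -1},
    {"dx": -0.0013,"dy": -0.0038,"dz": -0.0008,"turn": 0,"fingers": -1},
    {"dx": -0.0013,"dy": -0.0038,"dz": -0.0008,"turn": 0,"fingers": -1},
  ],
)

```text
clock: 7.28
ee_pos: [0.5688, -0.1807, 0.0726]
orientation: [0.0, 0.167, 0.986, -0.0]
contact_force: [0.1, -0.5, -1.7]
finger_gap: 0.316
grasp_force: 61.2
```

```bash
python3 st.py
```

```text
t 7.2833 pos [ 0.5688 -0.1807  0.0726] toolY deg 70.8 F [ 0.07 -0.51 -1.7 ] M [ 0.32  0.06 -0.02] gap 0.3159145915758528
```

Call:
play_rows(
  commands=[
    {"dx": -0.0004,"dy": -0.0013,"dz": 0,"turn": 0,"fingers": -1},
    {"dx": -0.0009,"dy": -0.0025,"dz": 0,"turn": 0,"fingers": -1},
    {"dx": -0.0009,"dy": -0.0025,"dz": 0,"turn": 0,"fingers": -1},
  ],
)

```text
clock: 7.53
ee_pos: [0.5676, -0.183, 0.0719]
orientation: [-0.0, 0.167, 0.986, -0.001]
contact_force: [0.2, -0.8, -2.6]
finger_gap: 0.316
grasp_force: 60.8
```

```bash
python3 st.py
```

```text
t 7.5333 pos [ 0.5676 -0.183   0.0719] toolY deg 70.8 F [ 0.21 -0.76 -2.61] M [-0.17  0.01  0.01] gap 0.3161892956735585
```

The stage is starting to drop in. I'll continue in small steps while lowering.

Call:
play_rows(
  commands=[
    {"dx": -0.0002,"dy": -0.0006,"dz": -0.0007,"turn": 0,"fingers": -1},
    {"dx": -0.0004,"dy": -0.0013,"dz": -0.0013,"turn": 0,"fingers": -1},
    {"dx": -0.0004,"dy": -0.0013,"dz": -0.0013,"turn": 0,"fingers": -1},
    {"dx": -0.0004,"dy": -0.0013,"dz": -0.0013,"turn": 0,"fingers": -1},
  ],
)

```text
clock: 7.87
ee_pos: [0.5675, -0.1837, 0.0712]
orientation: [0.0, 0.167, 0.986, -0.0]
contact_force: [-1.8, -2.4, -2.0]
finger_gap: 0.315
grasp_force: 61.0
```

```bash
python3 st.py
```

```text
t 7.8667 pos [ 0.5675 -0.1837  0.0712] toolY deg 70.8 F [-1.76 -2.4  -2.01] M [-0.18  0.21  0.07] gap 0.3152978655758445
```

Call:
play_rows(
  commands=[
    {"dx": -0.0006,"dy": -0.0008,"dz": -0.0004,"turn": 0,"fingers": -1},
    {"dx": -0.001,"dy": -0.0014,"dz": -0.001,"turn": 0,"fingers": -1},
    {"dx": -0.001,"dy": -0.0014,"dz": -0.001,"turn": 0,"fingers": -1},
    {"dx": -0.001,"dy": -0.0014,"dz": -0.001,"turn": 0,"fingers": -1},
  ],
)

```text
clock: 8.2
ee_pos: [0.567, -0.1845, 0.0706]
orientation: [0.0, 0.167, 0.986, -0.0]
contact_force: [0.8, -1.8, -1.4]
finger_gap: 0.317
grasp_force: 61.1
```

```bash
python3 st.py
```

```text
t 8.2 pos [ 0.567  -0.1845  0.0706] toolY deg 70.8 F [ 0.8  -1.78 -1.43] M [-0.15  0.02  0.01] gap 0.31672262819671093
```

Z is 0.0706 and home is 0.0698. The remaining side force points -y and slightly +x.

Call:
play_rows(
  commands=[
    {"dx": 0.0002,"dy": -0.0006,"dz": -0.0006,"turn": 0,"fingers": -1},
    {"dx": 0.0003,"dy": -0.001,"dz": -0.0013,"turn": 0,"fingers": -1},
    {"dx": 0.0003,"dy": -0.001,"dz": -0.0013,"turn": 0,"fingers": -1},
    {"dx": 0.0003,"dy": -0.001,"dz": -0.0013,"turn": 0,"fingers": -1},
  ],
)

```text
clock: 8.53
ee_pos: [0.5672, -0.185, 0.0701]
orientation: [0.0, 0.167, 0.986, -0.0]
contact_force: [-1.8, -0.1, 4.3]
finger_gap: 0.316
grasp_force: 61.9
```

```bash
python3 st.py
```

```text
t 8.5333 pos [ 0.5672 -0.185   0.0701] toolY deg 70.81 F [-1.82 -0.14  4.26] M [0.2  0.4  0.19] gap 0.3162133811485608
```

Push is about 10 N and the height matches home. I'll ease the load off, then open gently.

Call:
play_rows(
  commands=[
    {"dx": -0.0003,"dy": 0,"dz": 0.0005,"turn": 0,"fingers": -1},
    {"dx": -0.0005,"dy": 0,"dz": 0.001,"turn": 0,"fingers": -1},
    {"dx": -0.0005,"dy": 0,"dz": 0.001,"turn": 0,"fingers": -1},
    {"dx": -0.0005,"dy": 0,"dz": 0.001,"turn": 0,"fingers": -1},
  ],
  newtons=20,
)

```text
clock: 8.87
ee_pos: [0.5671, -0.1849, 0.0702]
orientation: [0.001, 0.167, 0.986, 0.0]
contact_force: [1.4, -0.9, 0.3]
finger_gap: 0.314
grasp_force: 61.3
```

```bash
python3 st.py
```

```text
t 8.8667 pos [ 0.5671 -0.1849  0.0702] toolY deg 70.79 F [ 1.4  -0.94  0.33] M [ 0.06 -0.12  0.09] gap 0.3144537810670338
```

Call:
play_rows(
  commands=[
    {"dx": 0,"dy": 0,"dz": 0,"turn": 0,"fingers": -0.3},
    {"dx": 0,"dy": 0,"dz": 0,"turn": 0,"fingers": -0.2},
    {"dx": 0,"dy": 0,"dz": 0,"turn": 0,"fingers": 0},
    {"dx": 0,"dy": 0,"dz": 0,"turn": 0,"fingers": 0.2},
    {"dx": 0,"dy": 0,"dz": 0,"turn": 0,"fingers": 0.3},
    {"dx": 0,"dy": 0,"dz": 0,"turn": 0,"fingers": 0.3},
  ],
)

```text
clock: 9.37
ee_pos: [0.5666, -0.1849, 0.0701]
orientation: [-0.0, 0.167, 0.986, 0.0]
contact_force: [0.4, -0.7, -0.4]
finger_gap: 0.648
grasp_force: 0.0
```

```bash
python3 st.py
python3 - <<'E'
from h import *
s=optics.snapshot("scene")[:,:,::-1]
cv2.imwrite("pics/c4.png",cv2.resize(s[190:310,225:345],None,fx=5,fy=5,interpolation=cv2.INTER_CUBIC))
E
```

```text
t 9.3667 pos [ 0.5666 -0.1849  0.0701] toolY deg 70.79 F [ 0.44 -0.71 -0.37] M [-0.02 -0.    0.03] gap 0.6480975096900221
```

View pics/c4.png

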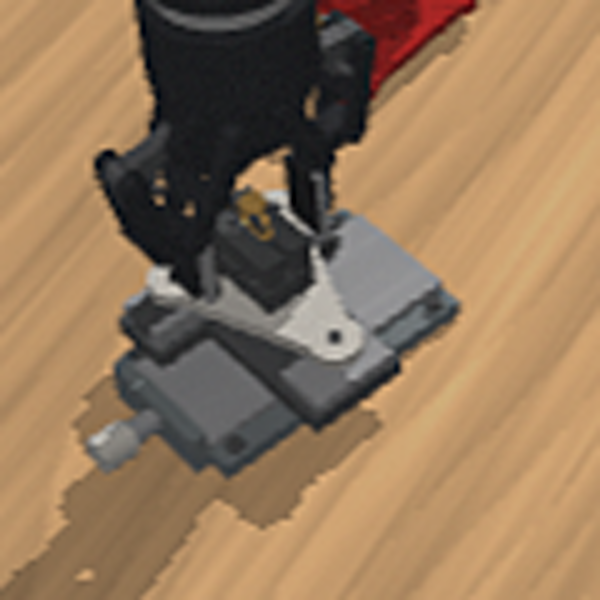

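The crop shows the stage released on the carriage, its nose dot at (335,337) over the flat block, looking level. I'll retreat upward and back, then verify.

Call:
play_rows(
  commands=[
    {"dx": 0,"dy": 0,"dz": 0.01,"turn": 0,"fingers": 0.5},
    {"dx": 0,"dy": 0,"dz": 0.03,"turn": 0,"fingers": 0.5},
    {"dx": 0,"dy": 0,"dz": 0.06,"turn": 0,"fingers": 0.5},
    {"dx": 0,"dy": 0,"dz": 0.1,"turn": 0,"fingers": 0.5},
    {"dx": 0,"dy": 0,"dz": 0.15,"turn": 0,"fingers": 0.5},
    {"dx": 0,"dy": 0.05,"dz": 0.2,"turn": 0,"fingers": 0.5},
    {"dx": -0.03,"dy": 0.1,"dz": 0.22,"turn": 0,"fingers": 0.5},
    {"dx": -0.06,"dy": 0.15,"dz": 0.22,"turn": 0,"fingers": 0.5},
    {"dx": -0.1,"dy": 0.2,"dz": 0.22,"turn": 0,"fingers": 0.5},
    {"dx": -0.13,"dy": 0.25,"dz": 0.22,"turn": 0,"fingers": 0.5},
    {"dx": -0.13,"dy": 0.3,"dz": 0.22,"turn": 0,"fingers": 0.5},
    {"dx": -0.13,"dy": 0.3,"dz": 0.22,"turn": 0,"fingers": 0.5},
  ],
)

```text
clock: 10.42
ee_pos: [0.4668, 0.0438, 0.2359]
orientation: [-0.0, 0.166, 0.986, 0.001]
contact_force: [0.0, -0.2, -1.2]
finger_gap: 0.752
grasp_force: 0.0
```

```bash
python3 st.py
python3 - <<'E'
from h import *
for n in("top","scene"): cv2.imwrite(f"pics/{n}5.png",optics.snapshot(n)[:,:,::-1])
s=cv2.imread("pics/scene5.png");t=cv2.imread("pics/top5.png")
a=cv2.resize(s[220:300,240:320],None,fx=5,fy=5,interpolation=cv2.INTER_CUBIC)
b=cv2.resize(t[185:245,345:405],(400,400),interpolation=cv2.INTER_CUBIC)
cv2.imwrite("pics/c5.png",np.hstack([a,b]))
E
```

```text
t 10.4167 pos [0.4668 0.0438 0.2359] toolY deg 70.94 F [ 0.   -0.16 -1.17] M [0.03 0.   0.  ] gap 0.7523127131193337
```

View pics/c5.png

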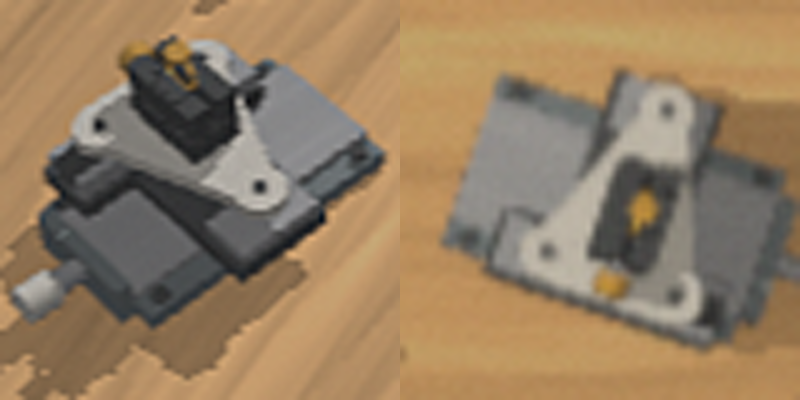

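Top crop: the dots are at (547,250), (678,297) and (667,108), and the stage sits squarely over the three seats. I'll check them against the cone position and for level.

Run:
```python
from h import *
s=cv2.imread("pics/scene5.png");t=cv2.imread("pics/top5.png"); k=400/60
d=[dark(t,((x-400+.5)/k-.5+345,(y+.5)/k-.5+185),2) for x,y in((547,250),(678,297),(667,108))]
Q=[ray("top",u,.048) for u in d]; print(np.round(Q,4)); print("stage",fit(SEAT,Q))
P=lambda n:(lambda c:np.array([[c["fx"],0,c["cx"]],[0,c["fy"],c["cy"]],[0,0,1]])@np.c_[c["R"],c["t"]])(optics.calibration(n))
e=[dark(s,((x+.5)/5-.5+240,(y+.5)/5-.5+220),2) for x,y in((99,125),(261,187))]
X=cv2.triangulatePoints(P("top"),P("scene"),np.array(d[1:]).T,np.array(e).T); print("vee,nose xyz",np.round((X[:3]/X[3]).T,4))
```

```text
[[ 0.5541 -0.1504]
 [ 0.535  -0.2067]
 [ 0.6184 -0.2043]]
stage (np.float64(-0.3325209862208841), array([ 0.56915006, -0.18712937]), array([[ 0.29939214,  0.16408896],
       [-0.24006698, -0.3268518 ],
       [-0.05932516,  0.16276284]]))
vee,nose xyz [[ 0.5354 -0.2063  0.0483]
 [ 0.6187 -0.2039  0.0486]]
```

The stage is within 1 mm of the three-seat fit, and both visible dots read 48 mm high, as they should for home. It also dropped the full 3 mm and stood firm under a 10 N push. I'm handing it in.

```bash
python3 -c "
from station import close_job
print(close_job())"
```

```text
the job is handed in; nothing more can be done
None
```

The stage top is back on the carriage, nose over nose: it dropped about 3 mm into the cone by feel, and I released it and handed the job in at about 10.5 s. The camera check put it within 1 mm of the seats, with the vee and nose corners at the 48 mm home height; the cone corner's height was hidden from one camera and not measured.

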